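# Draw the sagging guard bolt over its bent keeper and hold the gate ajar

### The arm

A 6-joint arm with a two-finger parallel gripper is mounted at the origin on the work surface. World frame = base frame: x ahead of the robot, y to its left, z up, the work surface at z = 0. Lengths are in mm, angles in rad, forces in N, time in s.
With the tool pointing down it reaches from about 400 to 925 mm from the base axis. Payload 12.5 kg.
Tool frame: the origin (TCP) lies midway between the tips of the shut fingers; the grasp point (between the pads) lies 19 mm behind it (env.grip_depth is the distance from the TCP to the grasp point, in mm); z points along the fingers, y is the line along which they close (so a half turn about z gives the same grasp; the last joint's range is limited). The gripper opens to 95 mm and grips with 3 to 60 N. Pads are 20 mm wide; open, the fingers measure 119 mm over their backs; the gripper's body (75 mm by 180 mm) begins 59 mm behind the grasp point.
Start: joints at [-1.455, 0.491, 1.559, -0, 1.092, -0.106], TCP at [137.513, -609.702, 214.661] pointing down, gripper open.
Joint ranges: [-3.1, 3.1], [-0.84, 2.19], [0.05, 2.79], [-1.13, 4.28], [0.06, 2.93], [-2.69, 2.69]. Speed limits (rad/s): [2.22, 2.22, 2.79, 3.14, 3.14, 3.14].

### API

Orientations are given as [roll, pitch, yaw] about the fixed x, y, z axes, in that order (R = Rz(yaw) Ry(pitch) Rx(roll)).
In Python, from cell import monitor, viewer, order, env gives the robot as it stands.
- The arm moves only by the tool move_arm, never from a script. Its argument "moves" is one flat list of numbers, 4 for each row, row after row: the shift along the tool's x, y, z normalised to -1 to 1, where 1 is 0.15 m, then the turn about the tool's z normalised to -1 to 1, where 1 is pi/2 rad. A call has 1 to 10 rows; each row shifts and turns the commanded pose from where the row before left it, along the tool's axes as they then stand; what a row does not reach is not made up. A row lasts 1/8 s, in which the tool goes at most 62.5 mm and 10.7 degrees, less where a joint would pass 70% of its speed; a pose out of reach is approached as far as the arm can. A call with a number of a shift or a turn outside -1 to 1 is refused whole. A call with a gripper value outside its range is refused whole. "claw" is the finger opening in mm, from 0 to 95.1, set as the call begins (left out, the last holds). The fingers move at their own pace and stop on an object; the grip force is fixed at half the most. Time passes only in rows, so rows that do not move let the fingers close. It gives the time, the measured TCP pose, the force, the opening and the grip force at its end, in the units of the state.
- monitor.state(): the state, without advancing time (a new reading comes with each control period).
- viewer.read_camera(name): name is "side" or "top"; returns the picture (480x640x3 uint8, red, green, blue); there is no depth.
- viewer.camera_info(name): a dict with "K" (3x3 intrinsics, pixels), "dist_coeffs" ([k1, k2, p1, p2, k3] as OpenCV has them; the pictures are not rectified), "camera_from_world" (4x4, takes a point from world to camera coordinates). Camera axes: x right, y down, z forward; pixel columns grow to the right and rows downward; lengths in mm; the calibration is good to about 2 mm. A picture is of the moment at which its call begins. camera_info takes no time and is no camera call.
- order.job_done(): hands the job in; it is judged then, once.
The state is a dict: "t": time; "joints": joint angles; "qvel": joint speeds; "tau": joint torques, N m; "eef_pos": TCP position; "tcp_rot": TCP orientation; "ft_force": force on the tool from outside, world axes, zero at the start; "moment": the same for the moment, N m; "opening": opening from 0.0 (shut) to 1.0 (fully open); "grip_force": force on a finger pad.
Only numpy, scipy, OpenCV 4.12 (cv2) and the standard library are available. Lean on these libraries where they do the work, as an engineer would, in place of code of your own. Each camera call takes 0.05 s, during which the arm holds its last target. There are 200 camera calls.

### The job

Press the mushroom stop button all the way down and let it spring up again; then take the guard gate's barrel bolt by its upright grip, raise it so that its turned-down nose clears the bent lip of the keeper, and pull it back towards the hinge until it is right out of the keeper. Swing the gate towards you until its latch edge stands roughly 80 mm open and finish while still holding it there with the fingers, because a spring shuts it if let go and the program must end while holding. Leave the can, the spanner and the brush where they are.

Things in the scene. Friction and masses are not known exactly. Their poses are not given: they have to be found in the camera images.
- stop_top (a point): Middle of the top of the mushroom stop button (head 42 mm across, domed, 38 mm above the grey box at rest). The box is 100 x 80 mm and 70 mm high, fixed to the bench, left or right of the robot. The point moves with the button; its z axis points up.
- stop (a joint): How far the stop button is pressed, m: 0 up, 0.009 all the way down. A spring pushes it up, about 1.6 N at first and 5 N all the way down.
- bolt_grip (a point): Centre of the bolt's grip: upright steel cylinder, 22 mm across, 60 mm tall (top about 250 mm above the bench) on a 12 mm stem, free from above; the gate's top edge is 50 mm lower. What is lifted weighs about 0.2 kg. At the start it lies 30 mm in front of the gate's plane and 205 mm from the hinge line along the gate. Axes turn with the gate: y along the bolt to the hinge (the way to pull), z up.
- bolt_draw (a joint): How far the bolt is drawn back along the gate towards the hinge, m: 0 to 0.006 at the start (nose in the keeper), stop at 0.058; from 0.033 the nose is outside the keeper. Slides with about 1.5 N friction and stays where it is left.
- bolt_lift (a joint): How far the slack bolt is raised, straight up, m: 0 sagging (it falls back by its weight), stop at 0.024. The nose hangs 11 mm below the top of the keeper's lip: raise the bolt more than 12 mm, best about 17 mm, before pulling, and keep it raised until it is drawn about 33 mm.
- keeper_lip (a point): Middle of the top edge of the keeper's bent-up lip, 126 mm above the bench, on the fixed latch post. The bolt's nose (14 x 16 mm) hangs just beyond it, between the post and the keeper's cheek, which stops the gate while the nose is inside.
- guard_hinge (a point): Upper end of the gate's upright hinge line, 170 mm above the bench, on the fixed guard frame (turned by up to 0.25 rad). Axes: y along the shut gate from latch edge to hinge, x through the gate away from the robot, z up. The gate is 260 mm wide from hinge line to latch edge, 20 mm thick, 30 to 170 mm above the bench.
- gate (a joint): Gate angle, rad: 0 shut, grows as it swings towards the robot (clockwise seen from above, about the hinge line), stop at 1.3. A spring shuts it: about 0.36 N m when shut plus 0.9 N m per rad. At 0.31 rad the latch edge stands 80 mm open.
- can_mid (a point): Centre, half-way up, of a loose metal can, 66 mm in diameter and 130 mm tall, standing on the bench in the place that the stop box does not take. Leave it.
- spanner: Loose spanner, 190 mm, lying flat on the bench in front of the gate, crosswise, low enough for the gate to pass over; origin at its underside, x along it. Leave it.
- brush: Loose hand brush lying on the bench, to the right; origin at its underside, x along it. Leave it.
There are look-alikes about, which are no part of the job. Leave any pink or turquoise look-alike of the part that bears stop_top alone.

How it is judged (in metres and radians):
On the way, in this order (a step that is already met when the one before it is completed fails the run):
1. the stop button is pressed all the way down (value of joint stop above 0.007 m), for 0.1 s.
2. the stop button is up again (value of joint stop below 0.002 m), for 0.1 s.
3. the bolt is drawn out of the keeper (value of joint bolt_draw above 0.033 m), for 0.1 s.
At the end, for the whole second after the job is handed in: The gate stands still, 0.19 to 0.50 rad open (latch edge 50 to 125 mm from shut), held by the fingers on the gate or its bolt (more than 0.5 N), with the bolt still drawn at least 33 mm, out of the keeper, and the stop button up (value of joint gate between 0.19 and 0.5 rad and velocity of joint gate between -0.05 and 0.05 rad/s and value of joint bolt_draw above 0.033 m and contact force between the fingers and gate above 0.5 N and value of joint stop below 0.002 m); the arm keeps its last pose, push and grip.
It fails at once if the can on the bench was pushed out of place (more than 40 mm) (distance of can_mid from where it was at the start of the episode above 0.04 m).
It fails at once if the spanner on the bench was pushed out of place (more than 40 mm) (distance of spanner from where it was at the start of the episode above 0.04 m).
It fails at once if the brush on the bench was pushed out of place (more than 40 mm) (distance of brush from where it was at the start of the episode above 0.04 m).
It also fails if it takes over 51 s, if anything falls off the work surface, if the arm or the gripper's body presses on something with over 40 N, if the wrist force passes 120 N, or if a joint passes its speed limit or range.

## Working session

There is one attempt and no reset: what is moved stays moved. The work goes in short steps, Python scripts to look and compute and a tool call to move; the robot and the scene stay as the last step left them, time stands still between calls to the robot, and variables do not carry over. Pictures are saved under pics/ and viewed, at most 10 in all, crops included, and the job is handed in when it is done.

Besides the shell and the picture viewer there is one more tool, called after "Request:" as name(argument=value, ...) on one line, values as JSON. move_arm: Moves the arm, as the interface text tells. Scaled input: -1 to 1 covers 0.15 m each way for a shift and pi/2 rad each way for a turn. Its arguments: {"type":"object","properties":{"moves":{"type":"array"},"claw":{"type":"number"}},"required":["moves"]}

```bash
mkdir -p pics; cat > h.py <<'E'
import numpy as np, cv2
from cell import monitor, viewer, order, env
def snap(n,f):
    im=viewer.read_camera(n); cv2.imwrite('pics/'+f,im[:,:,::-1]); return im
def cam(n):
    c=viewer.camera_info(n); return np.array(c['K'],float),np.array(c['dist_coeffs'],float),np.array(c['camera_from_world'],float)
def ray(n,px):
    K,d,T=cam(n); u=cv2.undistortPoints(np.array([[px]],float),K,d)[0,0]
    R=T[:3,:3]; return -R.T@T[:3,3], R.T@np.array([u[0],u[1],1])
def onz(n,px,z):
    o,d=ray(n,px); return o+d*(z-o[2])/d[2]
def two(p1,p2):
    o,d=ray('top',p1); q,e=ray('side',p2)
    s=np.linalg.lstsq(np.c_[d,-e],q-o,rcond=None)[0]; a=o+d*s[0]; b=q+e*s[1]; return (a+b)/2,np.linalg.norm(a-b)
def proj(n,P):
    K,d,T=cam(n); r=cv2.Rodrigues(T[:3,:3])[0]; return cv2.projectPoints(np.array([P],float),r,T[:3,3],K,d)[0][0,0]
E
python3 - <<'E'
from h import *
for n in('top','side'):
    snap(n,n+'1.png'); print(n,ray(n,(320,240)))
s=monitor.state(); print(s)
E
```

```text
top (array([ 282.45594979,  -62.72381058, 1512.57828789]), array([ 0.17169406,  0.02247248, -0.98490239]))
side (array([ 377.59542828,  832.95045559, 1055.34751195]), array([ 0.11446386, -0.70749315, -0.69744889]))
{'t': 0.1, 'joints': array([-1.45462719e+00,  4.91469611e-01,  1.55938762e+00,  5.50591676e-06,
        1.09168257e+00, -1.05608201e-01]), 'qvel': array([-9.75145895e-04, -1.81044357e-03, -2.82232874e-03, -1.36743142e-03,
       -3.84994009e-05,  2.18598803e-04]), 'tau': array([ 2.64917318e-03, -6.13623905e+01, -2.58605021e+01,  6.94570248e-02,
        4.70366213e-02, -5.78727372e-05]), 'eef_pos': array([ 137.47135071, -609.47859877,  214.13892042]), 'tcp_rot': array([-3.14065130e+00, -1.04696550e-04,  2.21774746e-01]), 'ft_force': array([-0.26499811,  0.76644257,  0.33413599]), 'moment': array([ 0.0261086 ,  0.03704711, -0.01474222]), 'grip_force': 0.0, 'opening': 1.0023155304445166}
```

View pics/top1.png

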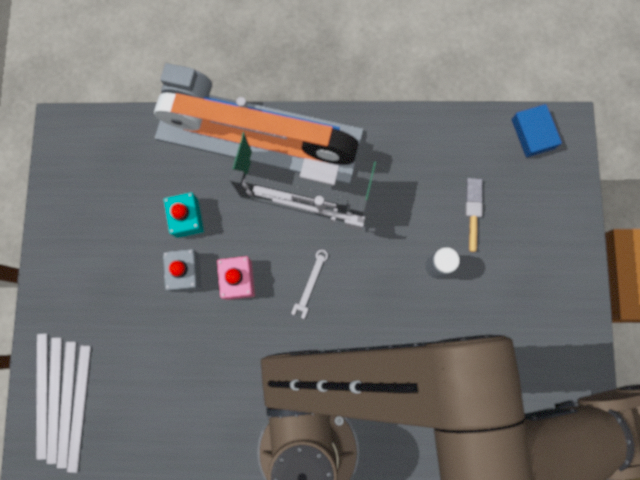

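View pics/side1.png

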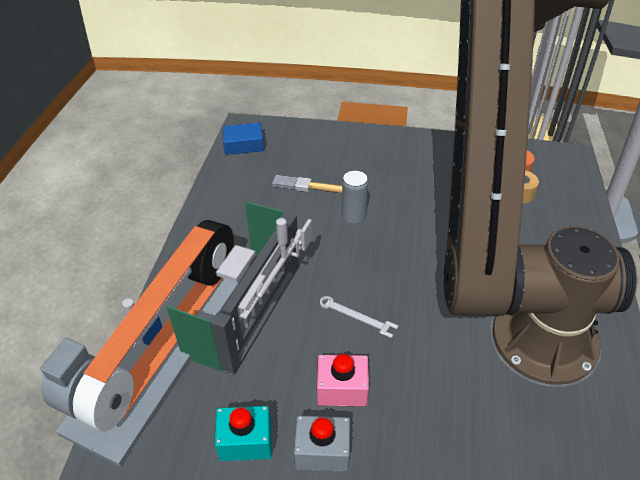

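The stop candidates are:
- grey box: top (178,268), side (322,430)
- turquoise box: top (180,211), side (241,418)
- pink box: top (234,276), side (343,363)

I choose the grey one, as described. The bolt grip candidate is the upright cylinder at top (319,200), side (282,220). The grinder knob at top (241,101), side (127,303) is not part of the gate. Next is one close crop to check these choices.

```bash
python3 - <<'E'
from h import *
t=cv2.imread('pics/top1.png'); s=cv2.imread('pics/side1.png')
def z(im,x,y,w,h): return cv2.resize(im[y:y+h,x:x+w],(400,300),interpolation=cv2.INTER_CUBIC)
cv2.imwrite('pics/crop.png',np.vstack([np.hstack([z(t,230,140,160,120),z(s,210,200,120,90)]),np.hstack([z(t,140,180,120,120 if 0 else 90+30),z(s,200,340,180,135)])]))
for n,im in(('top',t),('side',s)):
    hsv=cv2.cvtColor(im,cv2.COLOR_BGR2HSV); m=((hsv[...,0]<6)|(hsv[...,0]>174))&(hsv[...,1]>190)&(hsv[...,2]>110)
    k=cv2.connectedComponentsWithStats(m.astype(np.uint8))
    for st,c in zip(k[2],k[3]):
        if 40<st[4]<5000: print(n,st,c)
print(two((178,268),(322,428)), two((319,200),(282,222)))
print('can',onz('top',(446,260),130))
E
```

```text
top [172 204  14  14 150] [178.44       210.63333333]
top [170 262  14  14 160] [176.64375 268.14375]
top [226 269  14  15 169] [232.5739645  275.85207101]
side [333 354  21  19 310] [342.85806452 363.34193548]
side [230 408  22  21 349] [239.99140401 417.95415473]
side [311 418  23  21 366] [321.8852459  428.22131148]
(array([457.94796576, 330.75230292,  89.795827  ]), np.float64(1.393227376306569)) (array([596.13740003, -30.9152909 , 244.09657419]), np.float64(1.6769451632816754))
can [ 474.41577814 -340.70362913  130.        ]
```

View pics/crop.png

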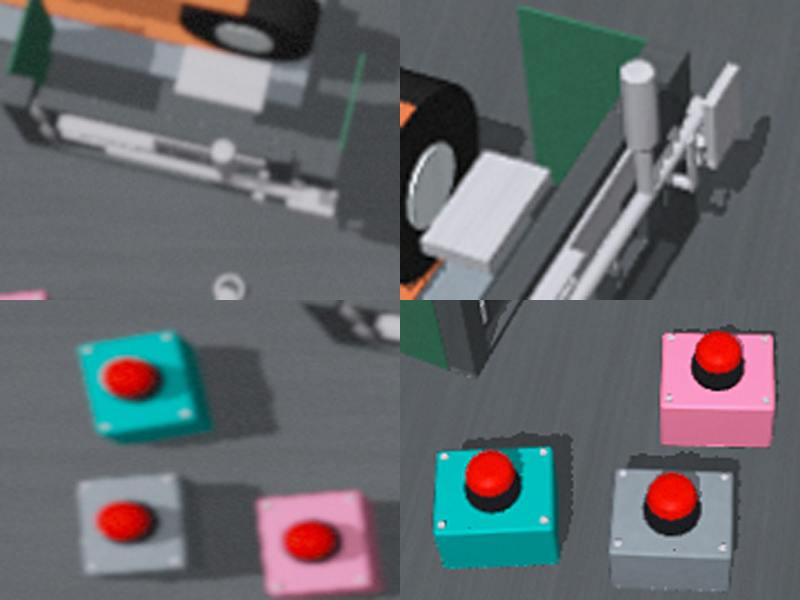

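The crop confirms the grey box (top button (177,268)) and the grip. The grip's top is at top (319,200), side (282,221), and the gate runs from its latch on the right to its hinge on the left.

```bash
python3 - <<'E'
from h import *
print('stop',two((176.6,268.1),(321.9,428.2)),onz('top',(176.6,268.1),100))
print('grip',onz('top',(318.8,200),250),onz('side',(281.7,221),250))
# gate line: bolt plate edges (crop/2.5)
for a in((60,118),(108,150),(330,195),(335,210),(258,190)): print(a,onz('top',(230+a[0]/2.5,140+a[1]/2.5),140))
E
```

```text
stop (array([457.46549213, 333.24133836,  93.71450811]), np.float64(1.9309353810543992)) [455.7230153  331.50426786 100.        ]
grip [595.5368294  -30.58498424 250.        ] [594.88317358 -27.28588732 250.        ]
(60, 118) [655.72023287 134.98153755 140.        ]
(108, 150) [622.731557    86.00528983 140.        ]
(330, 195) [ 577.18396274 -134.89828532  140.        ]
(335, 210) [ 562.0625008  -139.72307603  140.        ]
(258, 190) [582.12028195 -63.71342511 140.        ]
```

Request:
move_arm(claw=0, moves=[0,0,-0.3,-0.07,0,0,-0.3,-0.071,0.2,-0.3,0,0,0.2,-0.3,0,0,0.2,-0.3,0,0,0.2,-0.3,0,0,0.2,-0.3,0,0,0.2,-0.3,0,0,0.2,-0.3,0,0,0.2,-0.3,0,0])

```text
t: 1.35
eef_pos: [199.6, -179.8, 304.5]
tcp_rot: [3.141, -0.0, 0.442]
ft_force: [1.6, 0.7, 0.6]
opening: 0.022
grip_force: 0.0
```

Request:
move_arm(moves=[0,0,0,0.094,0,0,0,0.094,0,0,0,0.094,0.33,0,0,0,0.33,0,0,0,0.33,0,0,0,0.33,0,0,0,0.33,0,0,0,0,-0.3,0,0,0,-0.3,0,0])

```text
t: 2.6
eef_pos: [447.5, -90.4, 303.8]
tcp_rot: [-3.141, 0.002, -0.0]
ft_force: [0.2, 0.1, 0.7]
opening: 0.004
grip_force: 0.0
```

Request:
move_arm(moves=[0,-0.313,0,0,0,-0.313,0,0,0,-0.313,0,0,0,-0.313,0,0,0,-0.313,0,0,0,-0.313,0,0,0,-0.313,0,0,0,-0.313,0,0,0,-0.313,0,0,0.063,0,0,0])

```text
t: 3.85
eef_pos: [456.0, 333.5, 303.9]
tcp_rot: [3.141, 0.001, 0.004]
ft_force: [0.3, -0.8, -0.1]
opening: 0.002
grip_force: 0.0
```

Request:
move_arm(moves=[0,0,0.3,0,0,0,0.3,0,0,0,0.3,0,0,0,0.23,0,0,0,0,0,0,0,0,0])

```text
t: 4.6
eef_pos: [457.5, 330.9, 136.3]
tcp_rot: [-3.141, -0.001, -0.0]
ft_force: [-0.3, -0.8, 0.3]
opening: 0.005
grip_force: 0.0
```

```bash
python3 - <<'E'
from h import *
s=monitor.state();print(s['eef_pos'],s['ft_force'],s['joints'])
im=viewer.read_camera('side'); t=viewer.read_camera('top')
print(proj('side',s['eef_pos']))
cv2.imwrite('pics/s2.png',np.hstack([cv2.resize(t[200:320,100:260],(400,300)),cv2.resize(im[340:475,220:400],(400,300))])[:,:,::-1])
E
```

```text
[457.46576646 330.93379984 136.33779545] [-0.32222677 -0.84301488  0.29251001] [ 5.09352674e-01  4.98234272e-01  1.79451698e+00 -1.99768610e-04
  8.47493702e-01  2.08046002e+00]
[322.53614722 415.58461759]
```

View pics/s2.png

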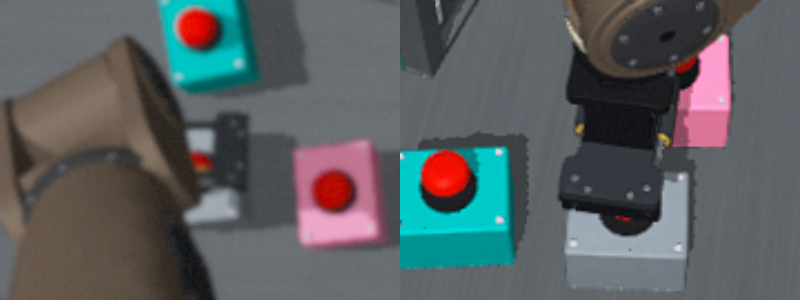

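The fingers sit above the grey box's button (crop (625,215)), clear of its neighbours. Pressing now.

Request:
move_arm(moves=[0,0,0.1,0,0,0,0.08,0,0,0,0.03,0,0,0,0.02,0,0,0,0.02,0,0,0,0,0,0,0,0,0])

```text
t: 5.58
eef_pos: [456.7, 331.1, 99.0]
tcp_rot: [-3.141, -0.001, 0.0]
ft_force: [-4.2, -4.6, 17.6]
opening: 0.005
grip_force: 9.2
```

The force is 17.6 N, against 5 N for the spring, so the button is on its stop. Now I rise and retrace.

Request:
move_arm(moves=[0,0,0,0,0,0,-0.1,0,0,0,-0.3,0,0,0,-0.4,0,0,0,-0.4,0,0,0,-0.2,0,0,0,0,0])

```text
t: 6.45
eef_pos: [457.1, 331.4, 310.0]
tcp_rot: [-3.139, -0.004, 0.0]
ft_force: [-0.0, 0.8, -0.2]
opening: 0.004
grip_force: 0.0
```

Request:
move_arm(claw=70, moves=[0,0.3,0,0,0,0.3,0,0,0,0.3,0,0,0,0.3,0,0,0,0.3,0,0,0,0.3,0,0,0,0.3,0,0,0,0.3,0,0,0,0,0,0,0,0,0,0])

```text
t: 7.7
eef_pos: [456.5, -28.6, 306.8]
tcp_rot: [-3.141, 0.001, -0.0]
ft_force: [-0.4, -0.9, 1.1]
opening: 0.735
grip_force: 0.0
```

```bash
python3 - <<'E'
from h import *
t=viewer.read_camera('top'); s=viewer.read_camera('side')
# button state & refined grip: bright top disc
print(monitor.state()['eef_pos'])
cv2.imwrite('pics/s3.png',np.hstack([cv2.resize(t[140:260,230:390],(400,300),interpolation=3),cv2.resize(s[200:290,210:330],(400,300),interpolation=3)])[:,:,::-1])
hsv=cv2.cvtColor(s[:,:,::-1].copy(),cv2.COLOR_BGR2HSV); m=((hsv[...,0]<6)|(hsv[...,0]>174))&(hsv[...,1]>190)&(hsv[...,2]>110)
k=cv2.connectedComponentsWithStats(m.astype(np.uint8))
for st,c in zip(k[2],k[3]):
    if 40<st[4]<5000: print(st,c)
E
```

```text
[456.67333112 -27.98954963 307.20177433]
[333 354  21  19 310] [342.85806452 363.34193548]
[230 408  22  21 351] [240.         418.01139601]
[311 418  23  21 366] [321.8852459  428.22131148]
```

View pics/s3.png

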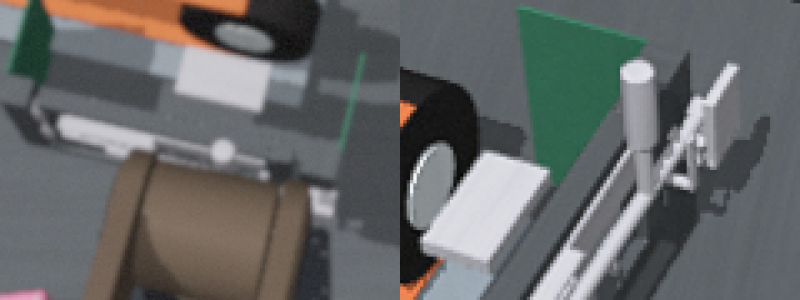

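The stop button is back at its rest pixels (322,428), and the grip is unchanged at side (282,221). Next I move over the grip, turn square to the gate, descend and look.

Request:
move_arm(moves=[0.31,0.005,0,0,0.31,0,0,0,0.303,0,0,0,0,0,0,0.065,0,0,0,0.065,0,0,0,0,0,0,0.25,0,0,0,0,0])

```text
t: 8.8
eef_pos: [594.3, -28.9, 268.2]
tcp_rot: [3.141, 0.004, -0.201]
ft_force: [0.2, -0.2, 0.5]
opening: 0.736
grip_force: 0.0
```

```bash
python3 - <<'E'
from h import *
t=viewer.read_camera('top'); s=viewer.read_camera('side')
print(monitor.state()['eef_pos'],monitor.state()['ft_force'])
cv2.imwrite('pics/s4.png',np.hstack([cv2.resize(t[140:260,230:390],(400,300),interpolation=3),cv2.resize(s[160:280,200:360],(400,300),interpolation=3)])[:,:,::-1])
E
```

```text
[595.5155831  -29.28040846 270.96091138] [ 0.44802781 -0.64525058  0.36143129]
```

View pics/s4.png

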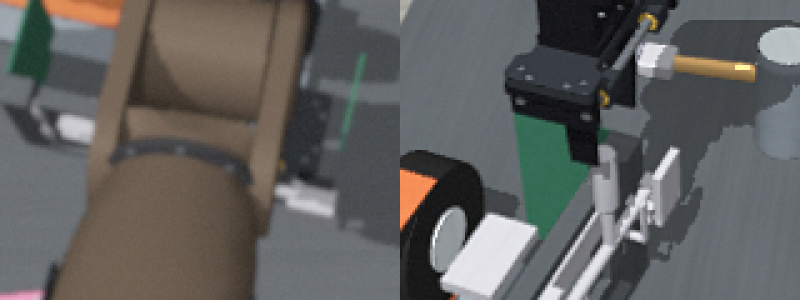

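The near finger, crop (585,145), sits on the hinge side of the grip at (605,170), and the grip is between the fingers. Now I descend and close.

Request:
move_arm(moves=[0,0,0.2,0,0,0,0.2,0,0,0,0,0])

```text
t: 9.28
eef_pos: [595.1, -29.5, 209.9]
tcp_rot: [3.141, 0.002, -0.203]
ft_force: [0.5, 0.3, -0.2]
opening: 0.733
grip_force: 0.0
```

Request:
move_arm(claw=10, moves=[0,0,0,0,0,0,0,0,0,0,0,0,0,0,0,0,0,0,0,0,0,0,0,0])

```text
t: 10.02
eef_pos: [595.3, -29.7, 210.1]
tcp_rot: [3.141, -0.0, -0.204]
ft_force: [-0.0, 0.0, -0.1]
opening: 0.226
grip_force: 30.0
```

Request:
move_arm(moves=[0,0,-0.04,0,0,0,-0.04,0,0,0,-0.035,0,0,0,0,0,0,0,0,0])

```text
t: 10.65
eef_pos: [595.3, -29.7, 227.4]
tcp_rot: [3.141, -0.0, -0.204]
ft_force: [0.4, 0.1, -2.0]
opening: 0.225
grip_force: 30.0
```

Request:
move_arm(moves=[0,-0.04,0,0,0,-0.04,0,0,0,-0.04,0,0,0,-0.04,0,0,0,-0.04,0,0,0,-0.04,0,0,0,-0.04,0,0,0,-0.03,0,0,0,0,0,0])

```text
t: 11.78
eef_pos: [604.9, 16.5, 227.4]
tcp_rot: [-3.141, -0.0, -0.204]
ft_force: [3.8, -0.0, -2.4]
opening: 0.224
grip_force: 30.0
```

The bolt is drawn about 47 mm with little force. Now I swing the gate on an arc about the hinge, with constant steps in tool axes.

Request:
move_arm(moves=[-0.032,-0.006,0,0.019,-0.032,-0.006,0,0.019,-0.032,-0.006,0,0.019,-0.032,-0.006,0,0.019,0,0,0,0])

```text
t: 12.4
eef_pos: [586.9, 24.2, 227.6]
tcp_rot: [-3.141, -0.001, -0.324]
ft_force: [5.6, -2.0, -2.8]
opening: 0.222
grip_force: 30.0
```

Request:
move_arm(moves=[-0.032,-0.006,0,0.019,-0.032,-0.006,0,0.019,-0.032,-0.006,0,0.019,-0.032,-0.006,0,0.019,-0.032,-0.006,0,0.019,-0.032,-0.006,0,0.019,-0.032,-0.006,0,0.019,0,0,0,0,0,0,0,0,0,0,0,0])

```text
t: 13.65
eef_pos: [559.3, 42.8, 227.6]
tcp_rot: [-3.141, -0.001, -0.533]
ft_force: [6.2, -2.3, -2.5]
opening: 0.225
grip_force: 30.0
```

```bash
python3 - <<'E'
from h import *
t=viewer.read_camera('top'); s=viewer.read_camera('side')
st=monitor.state(); print(st['eef_pos'],st['ft_force'],st['opening'],st['grip_force'],st['t'])
cv2.imwrite('pics/s5.png',np.hstack([cv2.resize(t[140:290,210:410],(400,300),interpolation=3),cv2.resize(s[160:370,140:420],(400,300),interpolation=3)])[:,:,::-1])
E
```

```text
[559.30003398  42.82803347 227.64842718] [ 5.56024042 -2.87337308 -2.52618334] 0.22524664924131205 29.99970942735672 13.75
```

View pics/s5.png

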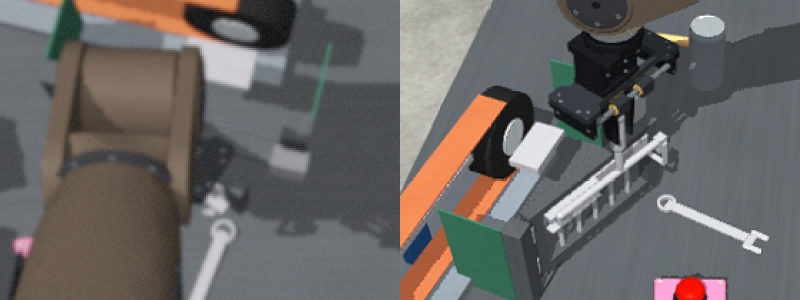

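The gate stands open about 0.33 rad. Its latch edge (crop (660,150)) is clear of the keeper at top crop (290,155), the grip is held and the spanner is unmoved. I'm handing in.

```bash
python3 -c "
from cell import order
print(order.job_done())"
```

```text
the job is handed in; nothing more can be done
None
```

I pressed and released the grey stop button, lifted the bolt about 17 mm and drew it about 47 mm. I then swung the gate about 0.33 rad open and handed in at about 14 s still holding it; the judge's verdict wasn't shown.

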